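# Hold a wax mould home on the injector nozzle

### The arm

A 6-joint arm with a two-finger parallel gripper is mounted at the origin on the work surface. World frame = base frame: x ahead of the robot, y to its left, z up, the work surface at z = 0. Lengths are in m, angles in rad, forces in N, time in s.
With the tool pointing down it reaches from about 0.375 to 0.925 m from the base axis. Payload 5.7 kg.
Tool frame: the origin (TCP) lies at the very end of the fingers, on their centre line; the grasp point (between the pads) lies 19 mm behind it; z points along the fingers, y is the direction in which the jaws open and shut (so a half turn about z gives the same grasp; the last joint's range is limited). The gripper opens to 88 mm and grips with 3 to 60 N. Pads are 20 mm wide; open, the fingers measure 115 mm over their backs; the gripper's body (75 mm by 178 mm) begins 61 mm behind the grasp point.
Start: joints at [1.207, 0.359, 1.51, -0, 1.272, -0.115], TCP at [0.148, 0.581, 0.223] pointing down, gripper open.
Joint ranges: [-2.97, 2.97], [-1.01, 2.36], [0.21, 2.38], [-0.96, 4.11], [0.2, 2.71], [-2.98, 2.98]. Speed limits (rad/s): [2.39, 2.39, 3.14, 3.14, 3.14, 3.14].

### API

Orientations are given as a rotation vector (axis times angle).
In Python, from rig import * gives the robot as it stands. Calls block until the motion is done:
- reach(position, orientation): joint-space move of the TCP to a pose.
- line_to(position, attitude=None, max_speed=0.15, threshold=None): straight line of the TCP; attitude=None keeps the orientation; max_speed is the mean speed in m/s. With threshold (N) it stops when the force on the tool has changed by that much, and returns True; else False.
- move_j(angles): joint-space move.
- gripper_to(opening, grasp_force=None): finger opening in m; grasp_force is the grip in N (None keeps the last); returns when the fingers have stopped.
- sleep(seconds).
- ik(position, orientation): joint angles nearest the present ones, or None.
- read_camera(name): name is "scene" or "top" or "wrist"; returns (picture, depth): 384x512x3 uint8, red, green, blue; 384x512 float32, m along the optical axis (not along the pixel's ray), 0 where there is no reading.
- calibration(name): a dict with "fx", "fy", "cx", "cy" (pixels), "distortion" ([k1, k2, p1, p2, k3] as OpenCV has them; the pictures are not rectified), "R" (3x3) and "t" (3): a world point X has camera coordinates R X + t; the wrist camera has in their place "hand_eye" (4x4, takes a point from camera to tool coordinates, whose origin is the TCP and whose axes are the flange's). Camera axes: x right, y down, z forward; pixel columns grow to the right and rows downward; lengths in m; the calibration is good to about 2 mm. A picture is of the moment at which its call begins: read the wrist's pose just before it. calibration takes no time and is no camera call.
A pose or a line that the arm cannot do raises IKError and nothing moves.
- sign_off(): hands the job in, once; it reports no verdict.
Readings, each from a call of its own:
- current_time(): time.
- current_qpos(): joint angles.
- current_joint_velocities(): joint speeds.
- current_tau(): joint torques, N m.
- current_position(): TCP position.
- current_eef_rot(): TCP orientation.
- current_force(): force on the tool from outside, world axes, zero at the start.
- current_moment(): the same for the moment, N m.
- current_grip_width(): finger opening in m.
Only numpy, scipy, OpenCV 4.12 (cv2) and the standard library are available. Lean on these libraries where they do the work, as an engineer would, in place of code of your own. Each camera call takes 0.05 s, during which the arm holds its last target.

### The job

First switch the wax injector's air on: turn the blue bar knob on its deck clockwise until it clicks over into the position by the green mark. Then take the red mould, bring it onto the steel rest plate and push its sprue hole straight onto the sprung nozzle, until the mould's end meets the brass stop collar. Keep it there with firm but gentle hand pressure, mould still in the gripper, and finish while holding it so; do not ram it, and leave the other moulds and the things on the bench where they are.

Things in the scene. Friction and masses are not known exactly. Their poses are not given: they have to be found in the camera images.
- valve_grip (a point): Air valve knob on the injector's deck: blue bar 50 long (x axis of the point, turns with it), 13 wide, 28 tall, on a round black skirt of 42 diameter. The point is on its vertical axis, half-way up the bar: 14 below the bar's top, 14 above the skirt, 25 above the deck. Within 60 of the axis there is only a thin copper pipe on the deck, 10 tall.
- air_valve (a joint): Knob angle in rad, growing clockwise seen from above. 0 at the start (vent, white mark); the other position is at 1.2 (air on, green mark), its end stop. A sprung detent resists with about 0.13 N m until half-way (0.6), then snaps the knob on to 1.2 and keeps it there when let go.
- mould_red_center (a point): Centre of the red mould: a rigid block 74 long (x), 36 wide (y), 48 tall (z), 0.15 to 0.3 kg: red rubber bonded between two aluminium plates 5 thick on its y sides, which are what is gripped. It starts standing on the bench, centre 24 up; its x axis points to the end with the sprue hole.
- mould_red_sprue (a point): Mouth of the red mould's sprue hole, in the middle of its +x end face, 37 from its centre: a blind round hole of 13 diameter, 8 deep, with a 2 chamfer, along the mould's x axis.
- stop_collar: Fixed brass stop collar, 39 diameter, round the nozzle. Origin: middle of its flat front face, on the nozzle axis, 24 above the rest plate. Its x axis is level and points into the machine: the way to push, and the way the mould's x must point; z is up. Home: sprue mouth at this origin, mould centre 37 in front. A block 44 wide and tall lies behind the collar.
- rest_plate (a point): Middle of the flat steel rest plate, on its top face, 64 above the bench: 150 long (x, towards the collar), 84 wide. It leads straight up to the collar, whose face is 75 from this point; the grey deck round it is 4 lower.
- pot_lid (a point): Top of the wax pot's lid, on the pot's vertical axis, 262 above the bench; a filler cap stands 20 higher. The pot is 192 over its lid, 170 below; its wall begins 60 behind the collar's face.
- nozzle (a joint): How far the sprung nozzle, a round-nosed pin of 9 diameter, is pushed in, in m. At 0 its tip stands 16 mm out of the collar face. The sprue hole takes 8 mm of that, the rest is pushed in: 0.007 to 0.008 when the mould is home. Travel ends at 0.012. The spring pushes back with 3 N at first, 8 N at 0.008, and throws the mould back when let go.
- mould_blue_center (a point): Centre of a blue mould of the same size and make, standing on the bench; to be left alone.
- mould_green_center (a point): Centre of a green mould of the same size and make, standing on the bench; to be left alone.
- dish: White dish of 116 diameter and 22 tall on the bench, holding three small wax rings; origin under its middle. Leave alone.
- doming_block: Brass doming block 62 x 62 x 50 tall on the bench, origin under its middle. Leave alone.
- powder_tin: Steel tin of 60 diameter, 85 tall, origin under its middle. Leave alone.
- mould_brush: Brush 130 long lying on the bench. Leave alone.
- wax_spatula: Steel wax carver with a wooden handle, 160 long, lying on the bench. Leave alone.
Not all that is in view belongs to the job. Leave any pink or white look-alike of the part that bears mould_red_center alone.

How it is judged:
On the way, in this order (a step that is already met when the one before it is completed fails the run):
1. the air valve has clicked over to its green mark (value of joint air_valve above 1.05 rad), for 0.2 s.
2. the red mould is home on the nozzle, against the stop collar (value of joint nozzle between 0.006 and 0.01 m and contact force between mould_red and stop_collar between 2 and 35 N and y of mould_red_sprue in the frame of stop_collar between -0.004 and 0.004 m and z of mould_red_sprue in the frame of stop_collar between -0.004 and 0.004 m and angle between the x axis of mould_red_center and the x axis of stop_collar, either way round below 0.1 rad and value of joint air_valve above 1.05 rad), for 0.3 s.
At the end, for the whole second after the job is handed in: The air valve stays at its green mark (above 1.05 rad); the red mould, sprue on the nozzle within 4 mm and its long axis within 0.1 rad of the nozzle's, pushes the nozzle in by 6 to 10 mm and bears on the stop collar with 2 to 35 N, at rest and still held by the fingers (all of step 2 and contact force between the fingers and mould_red above 3 N and linear speed of mould_red below 0.01 m/s); the arm keeps its last pose, push and grip.
It fails at once if the nozzle is pushed in (over 2 mm) before the air is on (value of joint nozzle above 0.002 m and value of joint air_valve below 1 rad).
It fails at once if the mould is rammed against the collar with over 50 N (contact force between mould_red and stop_collar above 50 N).
It fails at once if another mould or thing on the bench is moved more than 30 mm (distance of any of mould_blue_center, mould_green_center, dish, doming_block, powder_tin, mould_brush, wax_spatula from where it was at the start of the episode above 0.03 m).
It also fails if it takes over 64 s, if anything falls off the work surface, if the arm or the gripper's body presses on something with over 40 N, if the wrist force passes 120 N, or if a joint passes its speed limit or range.

## Working session

There is one attempt and no reset: what is moved stays moved. The work goes in short steps, each a Python script; the robot and the scene stay as the last script left them, time stands still between calls to the robot, and variables do not carry over. Pictures are saved under pics/ and viewed, and the job is handed in when it is done.

```bash
ls; mkdir -p pics; python3 - <<'E'
from rig import *
import cv2,numpy as np
for n in ["scene","top","wrist"]:
    p,d=read_camera(n); np.savez(f"{n}0.npz",p=p,d=d)
    cv2.imwrite(f"pics/{n}0.png",p[...,::-1])
    print(n,calibration(n))
print(current_time(),current_position(),current_eef_rot(),current_grip_width())
E
```

```text
pics
scene {'fx': 492.78095204892935, 'fy': 492.78095204892935, 'cx': 260.2688351875268, 'cy': 184.80209720775792, 'distortion': array([-0.03353234,  0.        ,  0.        ,  0.        ,  0.        ]), 'R': array([[ 0.81144114,  0.58436142,  0.00921952],
       [ 0.43081376, -0.58741704, -0.68508446],
       [-0.39492123,  0.55987761, -0.7284053 ]]), 't': array([-0.50099767, -0.06785187,  1.74592393])}
top {'fx': 430.31227399636725, 'fy': 430.31227399636725, 'cx': 256.7668270428487, 'cy': 189.33100193936443, 'distortion': array([0.01310166, 0.        , 0.        , 0.        , 0.        ]), 'R': array([[ 5.05884804e-03, -9.99987086e-01, -4.86391662e-04],
       [-9.90638591e-01, -4.94519985e-03, -1.36421137e-01],
       [ 1.36416970e-01,  1.17197215e-03, -9.90650815e-01]]), 't': array([0.08918959, 0.60515444, 1.22639521])}
wrist {'fx': 278.4936448761959, 'fy': 278.4936448761959, 'cx': 261.00612532060995, 'cy': 194.95415438068216, 'distortion': array([-0.0475509,  0.       ,  0.       ,  0.       ,  0.       ]), 'hand_eye': array([[-6.34208275e-04, -9.58685987e-01, -2.84465772e-01,
         7.79356594e-02],
       [ 9.99999798e-01, -6.00060874e-04, -2.07189058e-04,
         5.36768828e-04],
       [ 2.79324671e-05, -2.84465846e-01,  9.58686175e-01,
        -1.61392546e-01],
       [ 0.00000000e+00,  0.00000000e+00,  0.00000000e+00,
         1.00000000e+00]])}
0.15 [0.1475667  0.58101532 0.22200084] [-3.89811375e-01 -3.11696798e+00  2.17987766e-03] 0.08762696753846827
```

View pics/scene0.png

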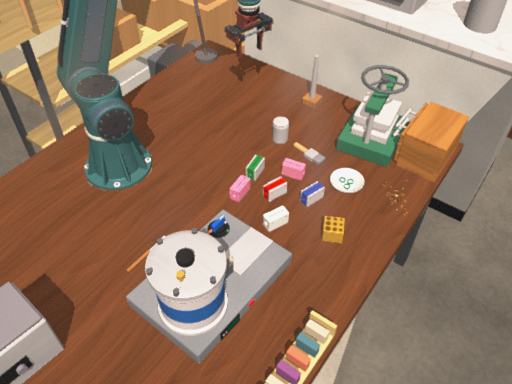

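View pics/top0.png

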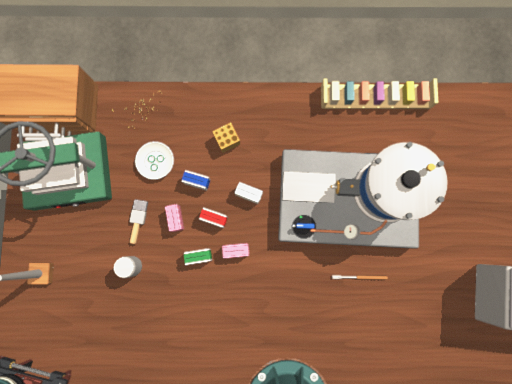

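View pics/wrist0.png

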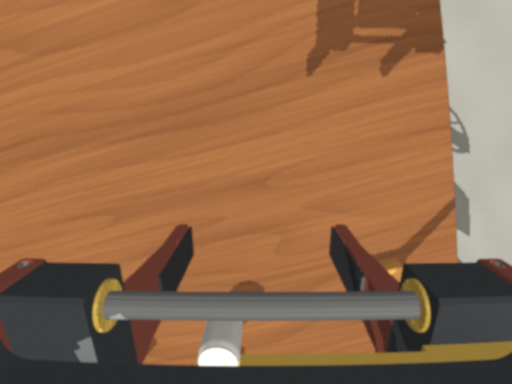

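```bash
cat > h.py <<'E'
import numpy as np,cv2
from rig import calibration
def dp(c,u,v,d):
    K=np.array([[c['fx'],0,c['cx']],[0,c['fy'],c['cy']],[0,0,1]])
    q=cv2.undistortPoints(np.array([[[u,v]]],float),K,c['distortion'])[0,0]
    return np.array([q[0],q[1],1.])
def topix(n,u,v,z):
    "intersect pixel ray with world z"
    c=calibration(n);r=dp(c,u,v,1);R,t=c['R'],c['t']
    o=-R.T@t;w=R.T@r
    return o+w*(z-o[2])/w[2]
def crop(p,x0,y0,x1,y1,s,f):
    cv2.imwrite(f,cv2.resize(p[y0:y1,x0:x1,::-1],None,fx=s,fy=s,interpolation=cv2.INTER_CUBIC))
E
python3 - <<'E'
from h import *
p=np.load('top0.npz')['p']
crop(p,155,160,275,270,6,'pics/c1.png')
crop(p,275,140,455,260,4,'pics/c2.png')
p=np.load('scene0.npz')['p']
crop(p,225,145,345,245,6,'pics/c3.png')
E
```

```text
(no output)
```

View pics/c1.png

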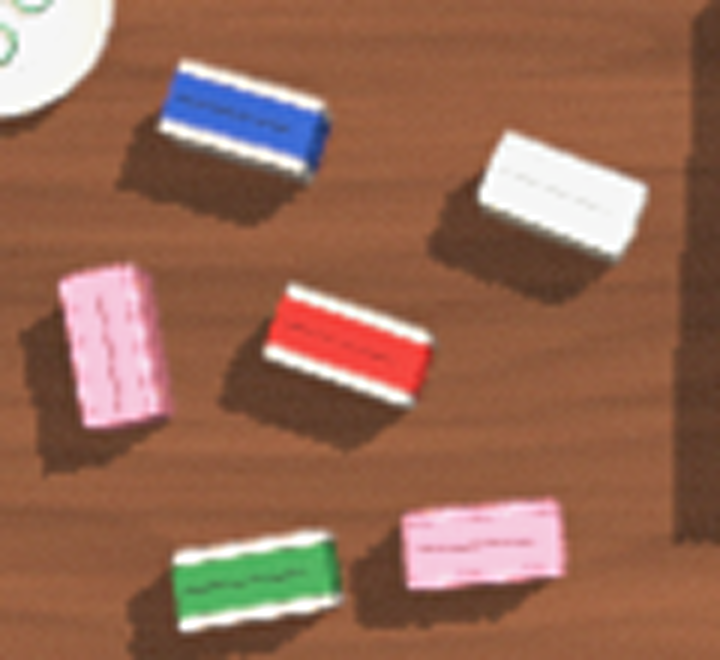

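View pics/c2.png

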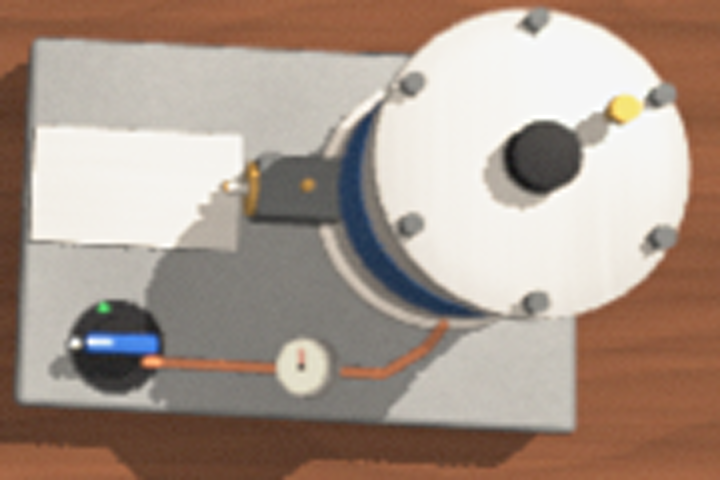

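View pics/c3.png

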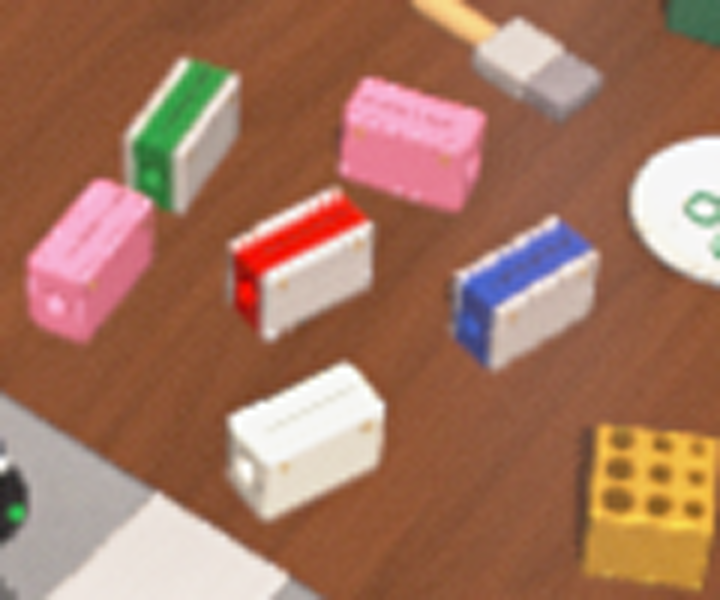

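```bash
python3 - <<'E'
from h import *
np.set_printoptions(precision=4,suppress=True)
d=np.load('top0.npz')['d']
def P(l,x0,y0,s,z):
    r=np.array([topix('top',x0+u/s-.5*(1-1/s),y0+v/s-.5*(1-1/s),z) for u,v in l]);return r
r=P([(288,285),(432,335),(410,405),(264,352)],155,160,6,.048)
print('red',r,r.mean(0));
a=(r[1]+r[2]-r[0]-r[3])/2;print(np.linalg.norm(a),np.degrees(np.arctan2(a[1],a[0])),np.linalg.norm(r[1]-r[2]),np.linalg.norm(r[0]-r[3]))
k=P([(87,343),(158,344)],275,140,4,.099);print('knob',k,k.mean(0),np.linalg.norm(k[1]-k[0]))
g=P([(104,309),(75,343)],275,140,4,.073);print('marks',g)
r=P([(35,126),(243,135),(237,250),(30,240)],275,140,4,.064);print('plate',r,r.mean(0))
a=(r[1]+r[2]-r[0]-r[3])/2;print(np.linalg.norm(a),np.degrees(np.arctan2(a[1],a[0])))
n=P([(228,187),(248,189),(262,189)],275,140,4,.088);print('nozzle',n)
n=P([(253,165),(253,212)],275,140,4,.088);print('collar',n)
# deck edges
e=P([(35,40),(18,402),(574,431)],275,140,4,.06);print('deck',e, np.degrees(np.arctan2(*(e[2]-e[1])[[1,0]])))
E
```

```text
red [[0.5508 0.2499 0.048 ]
 [0.5268 0.1796 0.048 ]
 [0.493  0.1897 0.048 ]
 [0.5182 0.2607 0.048 ]] [0.5222 0.22   0.048 ]
0.07482773933892695 -109.19488740962032 0.03534553566911886 0.03436447804692974
knob [[ 0.4962 -0.0184  0.099 ]
 [ 0.4958 -0.0677  0.099 ]] [ 0.496  -0.0431  0.099 ] 0.049293216067901484
marks [[ 0.5218 -0.0331  0.073 ]
 [ 0.4976 -0.0123  0.073 ]]
plate [[ 0.6555  0.015   0.064 ]
 [ 0.6496 -0.1361  0.064 ]
 [ 0.5655 -0.1301  0.064 ]
 [ 0.572   0.0189  0.064 ]] [ 0.6106 -0.058   0.064 ]
0.15017969660620314 -92.36579800844653
nozzle [[ 0.6078 -0.1203  0.088 ]
 [ 0.6065 -0.1344  0.088 ]
 [ 0.6065 -0.1443  0.088 ]]
collar [[ 0.6237 -0.1383  0.088 ]
 [ 0.59   -0.1376  0.088 ]]
deck [[ 0.7204  0.0146  0.06  ]
 [ 0.456   0.0276  0.06  ]
 [ 0.4378 -0.3675  0.06  ]] -92.63999939947493
```

```bash
cat >> h.py <<'E'
from scipy.spatial.transform import Rotation as Ro
def down(deg):
    a=np.radians(deg);x=np.array([np.cos(a),np.sin(a),0]);z=np.array([0,0,-1.]);y=np.cross(z,x)
    return Ro.from_matrix(np.c_[x,y,z]).as_rotvec()
def wristsave(tag):
    from rig import read_camera,current_position,current_eef_rot
    pos,rot=current_position(),current_eef_rot()
    p,d=read_camera('wrist');np.savez(tag+'.npz',p=p,d=d,pos=pos,rot=rot)
    cv2.imwrite(f'pics/{tag}.png',p[...,::-1])
def wpix(tag,u,v,z):
    f=np.load(tag+'.npz');c=calibration('wrist');H=c['hand_eye']
    R=Ro.from_rotvec(f['rot']).as_matrix()
    o=R@H[:3,3]+f['pos'];w=R@H[:3,:3]@dp(c,u,v,1)
    return o+w*(z-o[2])/w[2]
E
python3 - <<'E'
from rig import *
from h import *
t=current_time()
reach([0.496,-0.083,0.20],down(90))
print(current_time()-t,current_position(),current_qpos())
wristsave('w1')
E
```

```text
2.65 [ 0.49612282 -0.08233343  0.2000147 ] [-3.02036110e-01  2.43275413e-01  1.74464972e+00  2.08327055e-04
  1.15370028e+00 -3.03175397e-01]
```

View pics/w1.png

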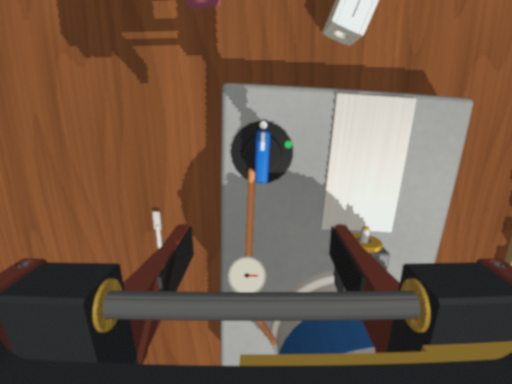

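```bash
python3 - <<'E'
from h import *
p=np.load('w1.npz')['p']
crop(p,215,80,315,200,5,'pics/c4.png')
crop(p,310,80,480,270,3,'pics/c5.png')
E
```

```text
(no output)
```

View pics/c4.png

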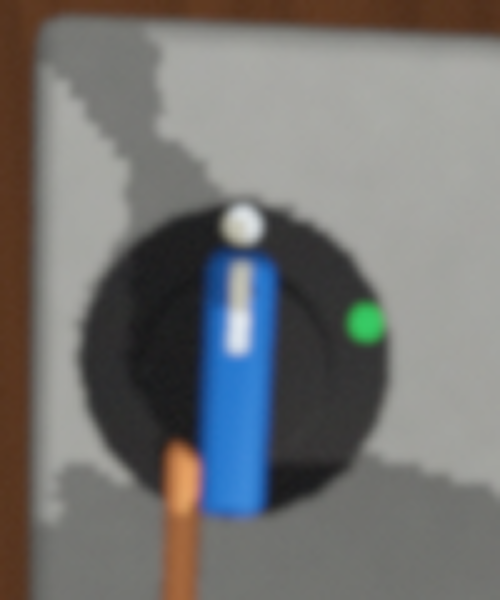

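View pics/c5.png

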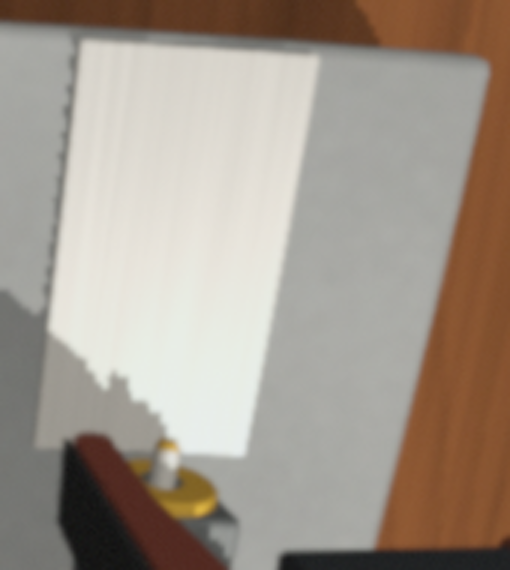

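```bash
python3 - <<'E'
from h import *
np.set_printoptions(precision=4,suppress=True)
def P(l,x0,y0,s,z): return np.array([wpix('w1',x0+u/s-.5*(1-1/s),y0+v/s-.5*(1-1/s),z) for u,v in l])
k=P([(242,258),(235,512)],215,80,5,.099);print(k,k.mean(0),np.linalg.norm(k[1]-k[0]))
a=k[0]-k[1];print(np.degrees(np.arctan2(a[1],a[0])))
r=P([(80,40),(320,55),(246,457),(36,447)],310,80,3,.064);print(r,r.mean(0))
m=(r[2]+r[3]-r[0]-r[1])/2;print(np.linalg.norm(m),np.degrees(np.arctan2(m[1],m[0])))
print(P([(168,443)],310,80,3,.0925))
E
```

```text
[[ 0.4982 -0.0202  0.099 ]
 [ 0.497  -0.0685  0.099 ]] [ 0.4976 -0.0443  0.099 ] 0.04827711017299805
88.52421870704673
[[ 0.5727  0.0159  0.064 ]
 [ 0.6562  0.0122  0.064 ]
 [ 0.6498 -0.1372  0.064 ]
 [ 0.5667 -0.1327  0.064 ]] [ 0.6113 -0.0605  0.064 ]
0.1491583027005775 -92.38391332889012
[[ 0.6065 -0.1189  0.0925]]
```

```bash
python3 - <<'E'
from rig import *
from h import *
np.set_printoptions(precision=3,suppress=True)
gripper_to(0.045,30)
reach([0.497,-0.0438,0.14],down(88))
print(line_to([0.497,-0.0438,0.077],max_speed=0.08,threshold=8),current_position())
gripper_to(0.0,30)
print(current_grip_width(),current_force(),current_moment(),current_time())
E
```

```text
False [ 0.497 -0.044  0.077]
0.012743192044020387 [-1.375 -0.295  2.201] [-0.094  0.192 -0.22 ] 5.6
```

```bash
python3 - <<'E'
from rig import *
from h import *
np.set_printoptions(precision=3,suppress=True)
for a in (75,60,50,40,30,20):
    reach([0.497,-0.0438,0.077],down(a)); print(a,current_time(),current_force(),current_moment(),current_grip_width())
E
```

```text
75 5.9333 [-1.073 -0.512  2.659] [0.028 0.094 0.1  ] 0.012456909318775957
60 6.2917 [ 0.497 -0.325  1.561] [-0.148 -0.094  0.076] 0.01279355643097887
50 6.5833 [ 3.769 -2.63  -0.016] [-0.357 -0.271 -0.001] 0.012682397150503448
40 6.875 [ 4.412 -2.903 -1.542] [-0.549 -0.341 -0.048] 0.013226661692724538
30 7.1667 [ 4.542 -3.87  -2.09 ] [-0.67  -0.336 -0.132] 0.01288488782045665
20 7.4583 [ 4.454 -5.873 -2.025] [-0.868 -0.366 -0.128] 0.01319279296925011
```

Open, rise, and check the knob, then go over to the red mould.

```bash
python3 - <<'E'
from rig import *
from h import *
gripper_to(0.045)
line_to([0.497,-0.0438,0.20],max_speed=0.2)
gripper_to(0.07)
# red mould: view offset so the camera sees it
a=np.radians(70.8)
reach([0.522-.03*np.cos(a),0.220-.03*np.sin(a),0.20],down(70.8))
wristsave('w2')
p,d=read_camera('top');np.savez('top2.npz',p=p,d=d)
crop(p,275,180,355,250,7,'pics/t2.png')
print(current_time())
E
```

```text
10.5333
```

View pics/w2.png

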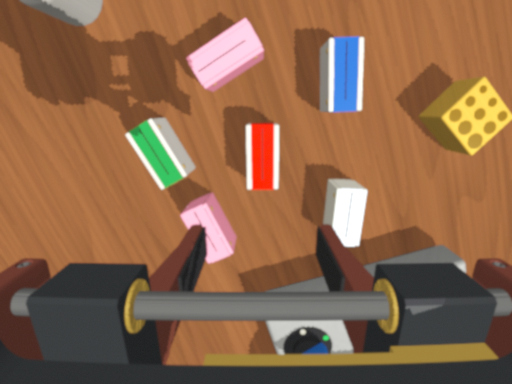

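View pics/t2.png

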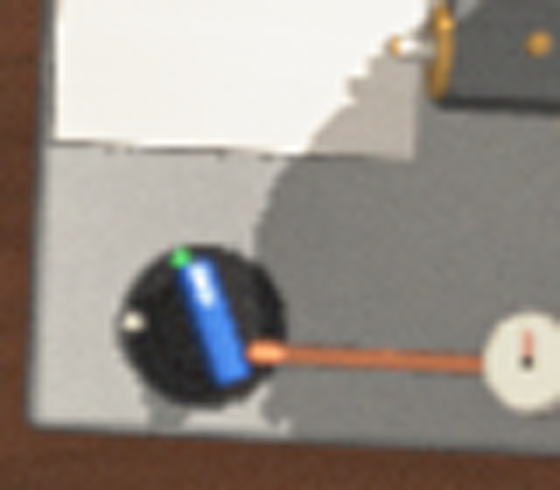

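```bash
python3 - <<'E'
from h import *
np.set_printoptions(precision=4,suppress=True)
crop(np.load('w2.npz')['p'],170,100,380,270,3,'pics/c6.png')
r=np.array([wpix('w2',u,v,.048) for u,v in [(247,124),(279,124),(278,189),(247,189)]])
print(r,r.mean(0)); m=(r[2]+r[3]-r[0]-r[1])/2;print(np.linalg.norm(m),np.degrees(np.arctan2(m[1],m[0])))
print(wpix('w2',210,198,.048),wpix('w2',333,180,.048))
E
```

```text
[[0.5198 0.2587 0.048 ]
 [0.5528 0.2471 0.048 ]
 [0.5286 0.1774 0.048 ]
 [0.4944 0.1894 0.048 ]] [0.5239 0.2181 0.048 ]
0.07379903476826843 -109.66061799544435
[0.4494 0.1935 0.048 ] [0.5922 0.1666 0.048 ]
```

View pics/c6.png

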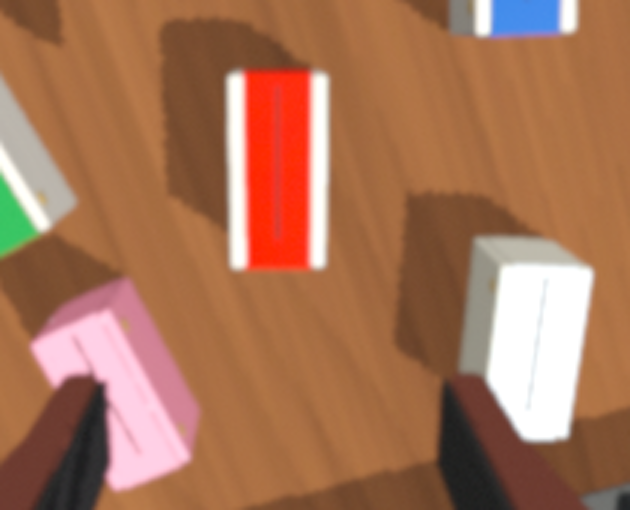

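```bash
python3 - <<'E'
from rig import *
from h import *
np.set_printoptions(precision=4,suppress=True)
gripper_to(0.062)
P=np.array([0.523,0.219,0])
reach(P+[0,0,.10],down(70.6))
print(line_to(P+[0,0,.006],max_speed=0.1,threshold=8),current_position())
gripper_to(0.0,45)
print(current_grip_width(),current_position(),current_force(),current_time())
line_to(P+[0,0,.16],max_speed=0.15)
print(current_grip_width(),current_position(),current_force(),current_time())
wristsave('w3')
p,d=read_camera('scene');np.savez('scene3.npz',p=p,d=d)
crop(p,200,80,340,200,5,'pics/s3.png')
E
```

```text
False [0.5236 0.2191 0.0066]
0.035912075365134966 [0.5232 0.219  0.0063] [-0.2777 -0.1883  3.4109] 13.025
0.03552743447465527 [0.5221 0.2187 0.159 ] [ 0.3577 -0.0216 -2.4157] 14.2
```

View pics/w3.png

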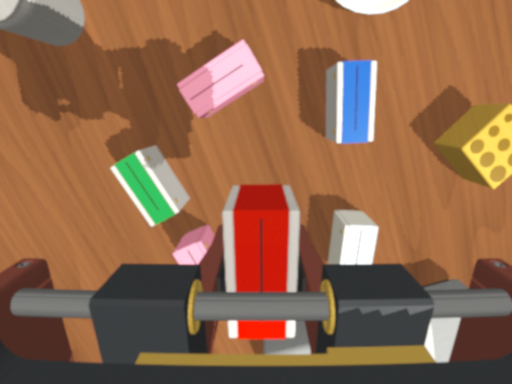

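View pics/s3.png

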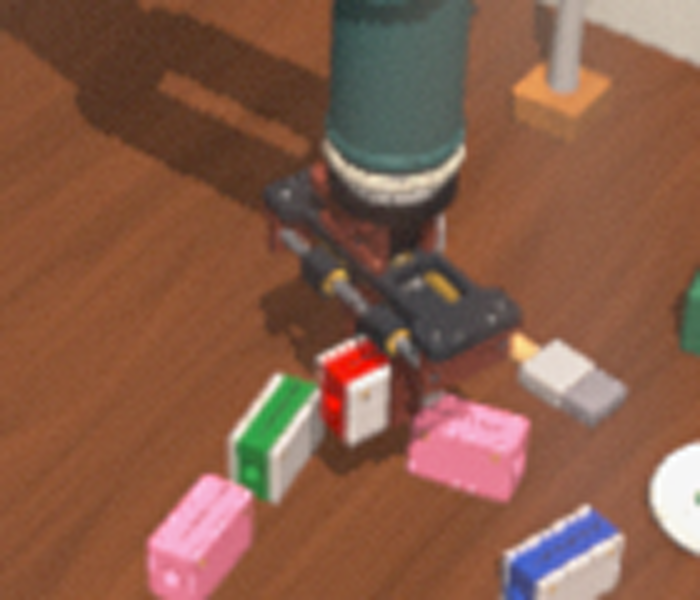

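```bash
python3 - <<'E'
from rig import *
from h import *
np.set_printoptions(precision=4,suppress=True)
u=np.array([np.cos(np.radians(-92.4)),np.sin(np.radians(-92.4)),0])
C=np.array([0.6105,-0.059,0])
S=C-.005*u
reach(S+[0,0,.16],down(87.6))
print(current_position(),current_time())
line_to(S+[0,0,.085],max_speed=0.12)
sleep(.3);print(current_position(),current_force())
print(line_to(S+[0,0,.066],max_speed=0.02,threshold=4),current_position(),current_force(),current_time())
wristsave('w4')
for n in('scene','top'):
    p,d=read_camera(n);np.savez(n+'4.npz',p=p,d=d)
    if n=='top': crop(p,270,140,400,250,5,'pics/t4.png')
    else: crop(p,180,170,320,280,5,'pics/s4.png')
E
```

```text
[ 0.6103 -0.053   0.1596] 15.4083
[ 0.6112 -0.0542  0.0857] [ 0.4302 -0.1116 -2.779 ]
True [ 0.6106 -0.054   0.0702] [-0.2077 -0.4586  4.8785] 17.1917
```

View pics/w4.png

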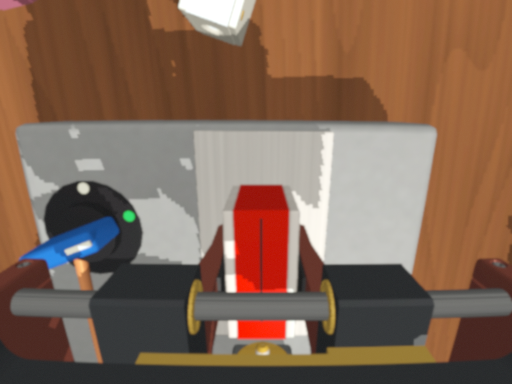

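View pics/t4.png

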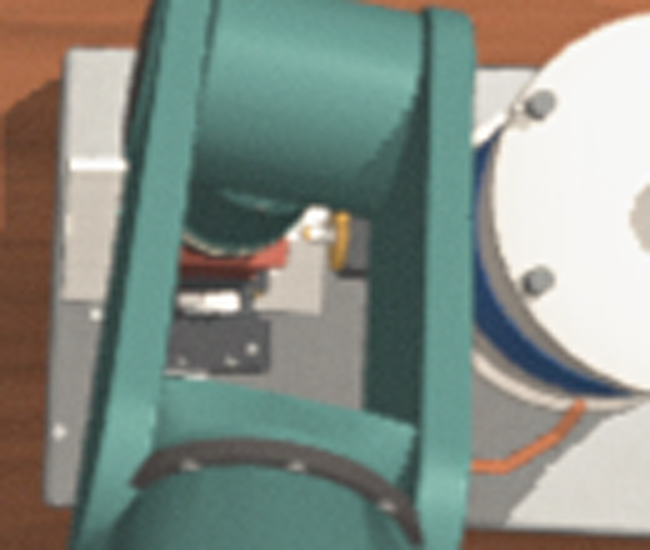

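View pics/s4.png

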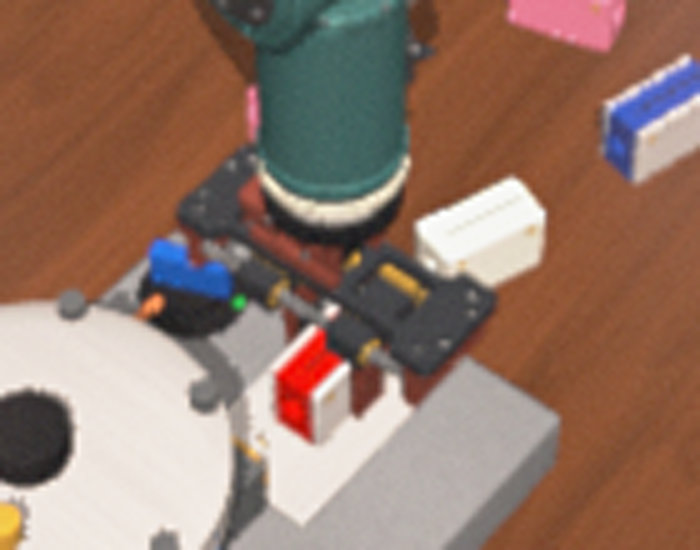

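```bash
python3 - <<'E'
from h import *
np.set_printoptions(precision=4,suppress=True)
crop(np.load('w4.npz')['p'],180,110,350,365,3,'pics/c7.png')
E
```

```text
(no output)
```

View pics/c7.png

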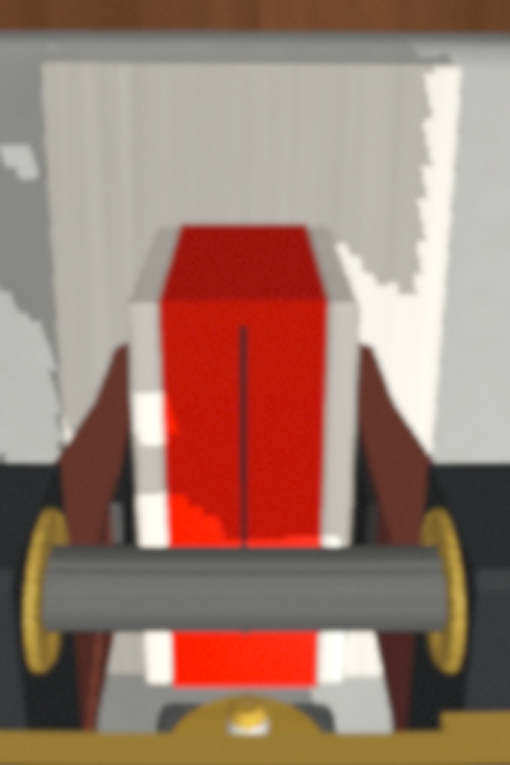

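```bash
python3 - <<'E'
from h import *
np.set_printoptions(precision=4,suppress=True)
u=np.array([np.cos(np.radians(-92.4)),np.sin(np.radians(-92.4)),0]);l=np.array([-u[1],u[0],0])
C=np.array([0.6105,-0.059,0])
for n,a,b,z in [('mf',244.5,300,.112),('mn',245,685,.112),('tip',249,717,.0915),('blk',246.5,710,.1085),('platefar',(42+461)/2,64,.064),('plate2',(57+437)/2,400,.064)]:
    X=wpix('w4',180+a/3-.33,110+b/3-.33,z);print(n,X,'along',(X-C)@u,'lat',(X-C)@l)
E
```

```text
mf [ 0.6127 -0.0177  0.112 ] along -0.04131280093339997 lat 0.00044396727975927464
mn [ 0.6097 -0.0909  0.112 ] along 0.03189808535904732 lat 0.0005026605060061678
tip [ 0.6093 -0.1194  0.0915] along 0.0604041391766698 lat 0.001336700005514402
blk [ 0.6096 -0.1002  0.1085] along 0.04120880941298315 lat 0.0007785486895754408
platefar [0.6153 0.0142 0.064 ] along -0.07333406099335939 lat 0.0017769825806062533
plate2 [ 0.6115 -0.0583  0.064 ] along -0.000770526406082565 lat 0.0009227782939977659
```

```bash
cat >> h.py <<'E'
u=np.array([np.cos(np.radians(-92.4)),np.sin(np.radians(-92.4)),0]);l=np.array([-u[1],u[0],0])
C=np.array([0.6105,-0.059,0])+.0006*l
E
python3 - <<'E'
from rig import *
from h import *
np.set_printoptions(precision=4,suppress=True)
line_to(C-.005*u+[0,0,.0708],max_speed=.02)
line_to(C+.019*u+[0,0,.0708],max_speed=.05)
sleep(.2);f0=current_force();print(f0,current_position())
for a in (.023,.026,.029,.031,.033):
    line_to(C+a*u+[0,0,.0708],max_speed=.02,threshold=15)
    sleep(.1);p=current_position();f=current_force()
    print(a,(p-C)@u,(p-C)@l,p[2],'f',f@u,f@l,f[2],current_time())
E
```

```text
[-1.1471  0.5876 -2.245 ] [ 0.6103 -0.0777  0.0708]
0.023 0.02300475981320853 -2.868732357753669e-06 0.07079770755139918 f 0.5342824530851105 -0.48338268411872515 -2.0889207460806896 18.8917
0.026 0.026051763997785533 -1.930696577114174e-05 0.07077201774017285 f 0.2941774666541402 -0.295444083735987 -1.682555058369233 19.2917
0.029 0.029003697732579586 -9.925346014564065e-06 0.07079329346994413 f -0.44922352971490925 0.3212576824344195 -3.5956336965543825 19.6917
0.031 0.030821492675047583 -7.632813747824396e-05 0.07075182247996377 f -1.7533490353309114 0.21024677692676055 -3.1141573233040996 20.0417
0.033 0.03263972012919304 -7.598108230984293e-05 0.07078284425131551 f -4.811135135558942 -0.6700267804208236 -2.1695484944147228 20.3917
```

```bash
python3 - <<'E'
from rig import *
from h import *
np.set_printoptions(precision=4,suppress=True)
a=.033
while a<.046:
    a+=.001 if a<.0365 else .0005
    line_to(C+a*u+[0,0,.0708],max_speed=.01,threshold=12)
    sleep(.2);p=current_position();f=current_force()
    print(round(a,4),(p-C)@u,(p-C)@l,p[2],'f',f@u,f@l,f[2],current_time())
    if f@u<-18: break
print(current_grip_width())
E
```

```text
0.034 0.033844262446509274 -0.00011233888718392056 0.07077351320848801 f -4.906896492671486 -0.3670948770225106 -0.7994634339797124 20.8417
0.035 0.03487142813001286 -9.561336807832121e-05 0.07076739725081484 f -4.23488526567563 0.4651484088128361 -1.4938752258826247 21.2917
0.036 0.03570239141402905 -7.876810743520806e-05 0.07076935177163057 f -5.275896585886446 -0.41083082036134216 -1.987436361781028 21.7417
0.037 0.03657495958136142 -0.00012561078350708927 0.07076266830927799 f -6.394340152896173 0.7131573005053905 -1.6077939930592557 22.1917
0.0375 0.037032006618761076 -0.00012044983517023562 0.07076971829703638 f -7.304326074919818 -1.0716701576150462 -1.948184714415958 22.6417
0.038 0.03742942692726781 -0.00011742964925958125 0.07077025236679488 f -6.162819595069151 -0.16379862669068998 -2.219625864125979 23.0917
0.0385 0.03786275424799148 -0.00011390379488830253 0.07076593087311922 f -6.397220618596222 -0.22948254453482222 -1.271381110247101 23.5417
0.039 0.03829943257119167 -0.000132209286815935 0.07077063456209576 f -6.966955320600396 0.2584859335104289 -1.6280009699908875 2
[... 301 characters left out ...]
5341352185 -0.00017471605900658887 0.07081993044710566 f -11.821700137561372 0.4721672425118101 -0.5879706635871969 25.3417
0.041 0.03853640939888018 -0.0001247739553415143 0.07084254649505038 f -14.145005405210332 0.15198427421221347 -0.7182153650751535 25.7917
0.0415 0.03855563540421383 -0.00011743347347113183 0.07086349474353117 f -15.75077397430176 1.6527576566704991 -0.15993446517482143 26.2417
0.042 0.038544558000320125 -0.00010379222072260415 0.07088961073578556 f -16.927691550450394 0.9435774064467767 -0.6174015840054577 26.6917
0.0425 0.03855701849274447 -0.00010480660420936844 0.07090914135171397 f -19.31860008201694 0.8204140664026827 0.6934250085398048 27.1417
0.03581871096457576
```

```bash
python3 - <<'E'
from rig import *
from h import *
np.set_printoptions(precision=4,suppress=True)
for i in range(4):
    sleep(.3);p=current_position();f=current_force();print((p-C)@u,(p-C)@l,p[2],f@u,f@l,f[2],Ro.from_rotvec(current_eef_rot()).as_matrix()[:,0])
wristsave('w5')
p,d=read_camera('scene')
crop(p,150,150,350,290,4,'pics/s5.png');print(current_time())
E
```

```text
0.03853329852423359 -0.00010898472059084258 0.07090752720653104 -19.174608717537005 0.5950083735634512 1.349413610853639 [0.0428 0.9991 0.0061]
0.038556128981944576 -0.00010302654681257329 0.07091157424236572 -19.303133853472776 0.4178891679823165 0.2510277048685504 [0.0429 0.9991 0.0061]
0.03854744884541206 -0.00013241766649825978 0.0709209355097411 -19.29874405085178 -0.105453018810204 0.5200186189263709 [0.0428 0.9991 0.0061]
0.038555784742526446 -0.00010037286449811832 0.07092384648384234 -18.388172273986097 0.9029244553152086 1.0822569504592094 [0.0428 0.9991 0.0061]
28.4417
```

View pics/w5.png

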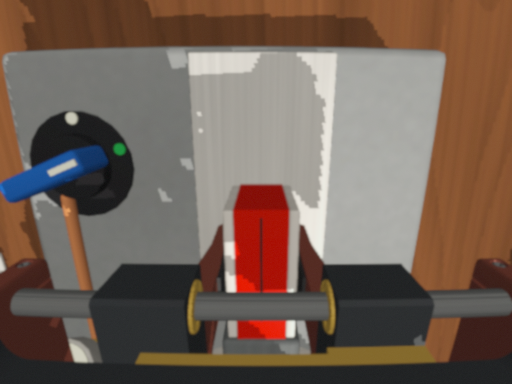

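View pics/s5.png

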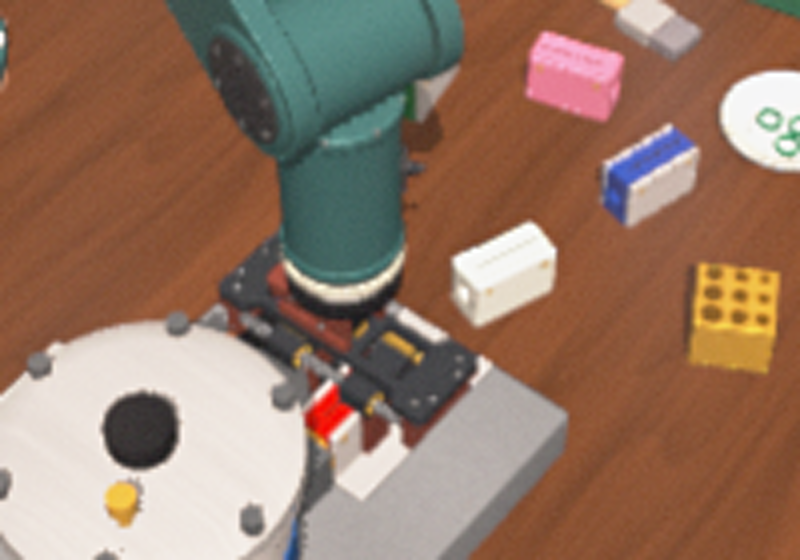

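Mould is against the collar at (265,335) in the wrist view, at rest. The knob bar at (55,172) points to the green mark at (120,149), and the neighbouring moulds are unmoved. The force is steady, so I'm handing in.

```bash
python3 -c "
from rig import *
sign_off()"
```

```text
the job is handed in; nothing more can be done
```

The air is on, the red mould is held home on the nozzle, and the job was handed in at about 28.5 s of the 64 s allowed. Sign-off reports no verdict.

- **Valve:** I gripped the blue bar and turned it 68° clockwise. Released, it stayed by the green mark in the top view, and the last wrist picture still showed it there.
- **Mould:** I took the red mould by its aluminium sides with the sprue end towards the machine. I set it on the rest plate, moved it about 0.6 mm sideways to line up with the nozzle, and pushed in small steps.
- **Contact:** The spring took up at about 29–30 mm of tool travel. The mould then stopped hard at 38.5 mm, about 8.5 mm further on by this estimate. That is a little over the 7–8 mm expected at home, but within the 6–10 mm allowed.
- **Hold:** The total push was steady at about 19 N, which leaves an estimated 12 N on the collar after the spring. The tool stayed at rest within about 0.03 mm, 0.1 mm from the planned line and within about 0.01 rad of the nozzle axis. The gripper was at 35.8 mm with its grip set to 45 N.
- **Other things:** In the last scene view, the blue, pink and white moulds, the dish and the doming block looked unmoved. I did not re-measure them. The tin, spatula, most of the brush and most of the green mould were out of view.

Camera estimates of the nozzle's sideways position differed by up to 2 mm. I used a value between them, and sideways force stayed near zero during the insertion. Nozzle travel and collar force come from tool position and wrist force, as neither could be read directly.

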